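# Reach over the splash screen and throw the stirrer's slide lever

### The arm

A 6-joint arm with a two-finger parallel gripper is mounted at the origin on the work surface. World frame = base frame: x ahead of the robot, y to its left, z up, the work surface at z = 0. Lengths are in m, angles in rad, forces in N, time in s.
With the tool pointing down it reaches from about 0.275 to 0.75 m from the base axis. Payload 10.2 kg.
Tool frame: the origin (TCP) lies where the fingers leave the gripper's body, on its centre line; the fingertips stand r.tips_ahead ahead of it and the grasp point (between the pads) lies 45 mm ahead of it (r.tips_ahead is the distance from the TCP to the fingertips, in m); z points along the fingers, y is the direction in which the jaws open and shut (so a half turn about z gives the same grasp; the last joint's range is limited). The gripper opens to 88 mm and grips with 3 to 60 N. Pads are 18 mm wide; open, the fingers measure 123 mm over their backs; the gripper's body (75 mm by 187 mm) begins 45 mm behind the grasp point.
Start: joints at [-1.381, 0.313, 1.498, -0, 1.331, -0.223], TCP at [0.211, -0.481, 0.303] pointing down, gripper open.
Joint ranges: [-2.94, 2.94], [-0.97, 2.17], [0.19, 2.56], [-1.23, 4.37], [0.02, 3.11], [-2.88, 2.88]. Speed limits (rad/s): [2.39, 2.39, 3.01, 3.14, 3.14, 3.14].

### API

Orientations are given as a unit quaternion [x, y, z, w].
In Python, from cell import status, eyes, ticket, r gives the robot as it stands.
- The arm moves only by the tool play_rows, never from a script. Its arguments are lists of equal length, an entry for each row: "hand": the closure, from -1 (fully open) to 1 (shut); "translation": the shift along the tool's x, y, z in m, a list of three; "dr": the turn, a rotation vector about the tool's x, y, z in degrees, a list of three. In form: {"hand": [hand, ...], "translation": [[x, y, z], ...], "dr": [[wx, wy, wz], ...]}. A call has 1 to 12 rows; each row is the pose to reach, as a shift and turn from the pose commanded when the call began, along the tool's axes at that moment; what a row does not reach only later rows make up. A row lasts 1/8 s, in which the tool goes at most 62.5 mm and 10.7 degrees, less where a joint would pass 70% of its speed; a pose out of reach is approached as far as the arm can. A call with a gripper value outside its range is refused whole. The fingers move at their own pace and stop on an object; "grip_force" is the grip in N (left out, the last holds). Time passes only in rows, so rows that repeat a pose let the fingers close. It gives the time, the measured TCP pose, the force and the opening at its end, in the units of the state.
- status.observe(): the state, without advancing time (a new reading comes with each control period).
- eyes.camera(name): name is "scene" or "top" or "wrist"; returns a dict with "color" (400x640x3 uint8, red, green, blue), "fx", "fy", "cx", "cy" (pixels), "world_to_cam" (4x4, takes a point from world to camera coordinates); the wrist camera has in their place "mount" (4x4, takes a point from camera to tool coordinates, whose origin is the TCP and whose axes are the flange's). Camera axes: x right, y down, z forward; pixel columns grow to the right and rows downward; lengths in m; the calibration is good to about 2 mm. A picture is of the moment at which its call begins: read the wrist's pose just before it. There is no depth.
- ticket.hand_in(): hands the job in, once; it reports no verdict.
The state is a dict: "time": time; "joint_pos": joint angles; "dq": joint speeds; "tau": joint torques, N m; "position": TCP position; "orientation": TCP orientation; "contact_force": force on the tool from outside, world axes, zero at the start; "ft_torque": the same for the moment, N m; "finger_gap": finger opening in m.
Only numpy, scipy, OpenCV 4.12 (cv2) and the standard library are available. Lean on these libraries where they do the work, as an engineer would, in place of code of your own. Each camera call takes 0.05 s, during which the arm holds its last target.

### The job

Take the bent-rod reach hook from its cradle, reach over the splash screen with it and draw the black paddle lever behind it all the way towards the screen, touching the lever with nothing but the hook and the screen with nothing at all. Hold it pulled against its stop with a steady 10 N or so for two seconds so that its contacts seat (20 N would break it). Then lay the hook back in its cradle as it was, leaving flask, bottle and beaker where they stand.

Things in the scene. Friction and masses are not known exactly. Their poses are not given: they have to be found in the camera images.
- station: Fixed stirrer station. Origin: on the bench, middle of the foot of the splash screen; x square away from the screen to the lever side (roughly away from the robot), y along the screen, z up. Base plate 8 mm thick, 220 wide, x = -15 to 305. White console 130 wide, x = 35 to 143, top at z = 78. Blue hot plate 170 wide, x = 162 to 302, its white disc's top at z = 82.
- screen: White upright splash screen with an aluminium rim, fixed on the station, same origin and axes as the station: 224 wide (y), 10 thick (20 at its two steel feet), top at z = 140 mm. It may not be touched.
- hook_handle (a point): Centre of the reach hook's grey box handle, 84 long (x), 24 wide (y), 26 tall (z) mm. A 10 mm steel rod runs through it along x: 93 mm back (-x) and 200 ahead (+x), where it bends straight down (-z). Axes are the hook's own: x along the rod to the bend, z up when it lies in the cradle. Weight 150 to 310 g, centre of mass about 30 mm ahead.
- hook_tip (a point): Lower end of the hook's down-bent leg: 200 mm ahead (+x) and 72 mm below (-z) the handle's centre, in the hook's axes. The leg is 10 mm in diameter with a round end.
- seat (a point): Place of the handle's centre when the hook lies in the cradle: 125 mm above the bench, above the middle of the cradle's base. x is the direction in which the hook's bend points, z up. The handle hangs free between the forks with 19 mm of play at each end.
- flask: Conical glass flask, 76 diameter, 95 tall, standing on the hot plate (232 mm from the screen). Origin: centre of its underside.
- wash_bottle: White wash bottle with a bent blue spout, 56 diameter, 150 tall, standing on the bench between station and cradle. Origin: centre of its underside.
- beaker: White beaker, 54 diameter, 70 tall, standing on the bench beyond the wash bottle. Origin: centre of its underside.
- hook: The whole reach hook (handle, rod and leg); origin and axes as hook_handle.
- cradle: Fixed steel cradle, axes as the seat's, origin on the bench 40 mm ahead (+x) of the seat. Base 170 x 100 mm, 12 thick, centred below the seat; two upright V forks of 8 mm steel, 65 mm before and behind the seat along x, carry the rod on either side of the handle. Each V opens upwards, 48 mm wide at the top, its prongs ending 18 mm above the rod's axis.
- lever: Slide lever: black upright paddle 8 thick (x), 44 wide (y), 34 tall (z) mm on a 10 mm stem in a slot of the console top. Origin: the paddle's centre, at z = 103, y = 0 in the station's frame, x 81 to 117 at the start; axes as the station's. The hook pulls on its far (+x) face, behind which 22 mm or more of console top are free.
- paddle (a point): The paddle's centre, as the lever's origin. It slides only along the station's x, with about 3 N of friction, and stays where it is left. Its stop inside the console is nearly rigid and cannot be seen: it differs each time, 24 to 42 mm of travel towards the screen (-x) from the start, where the paddle's centre is 57 to 75 mm from the screen. More than the 3 N of sliding at the hook means the stop.
There are look-alikes about, which are no part of the job. Several things have the shape of the cradle; the one meant has the colours described above.

How it is judged:
By the outcome, as a careful person would: the job done as asked, in the order asked, and still so for the second after the job is handed in, with the robot touching nothing.
It also fails if it takes over 72 s, if anything falls off the work surface, if the arm or the gripper's body presses on something with over 40 N, if the wrist force passes 120 N, or if a joint passes its speed limit or range.

## Working session

There is one attempt and no reset: what is moved stays moved. The work goes in short steps, Python scripts to look and compute and a tool call to move; the robot and the scene stay as the last step left them, time stands still between calls to the robot, and variables do not carry over. Pictures are saved under pics/ and viewed, and the job is handed in when it is done.

Besides the shell and the picture viewer there is one more tool, called after "Request:" as name(argument=value, ...) on one line, values as JSON. play_rows: Moves the arm, as the interface text tells. Its arguments: {"type":"object","properties":{"hand":{"type":"array"},"translation":{"type":"array"},"dr":{"type":"array"},"grip_force":{"type":"number"}},"required":["hand","translation","dr"]}

```bash
ls; mkdir -p pics
python3 - <<'E'
from cell import status, eyes, ticket, r
import cv2,json
s=status.observe()
for k,v in s.items(): print(k,v)
print(r.tips_ahead)
for n in ["scene","top"]:
    c=eyes.camera(n); cv2.imwrite(f"pics/{n}0.png",c["color"][:,:,::-1])
    print(n,c["fx"],c["fy"],c["cx"],c["cy"],c["world_to_cam"])
c=eyes.camera("wrist"); cv2.imwrite("pics/wrist0.png",c["color"][:,:,::-1]); print(c["fx"],c["cx"],c["cy"],c["mount"])
E
```

```text
pics
time 0.0
joint_pos [-1.38138538e+00  3.13424060e-01  1.49838313e+00  1.09979911e-05
  1.33098276e+00 -2.23398511e-01]
dq [ 0.00150553 -0.00191225 -0.00149493  0.00013217  0.00208113  0.00196502]
tau [-8.01564402e-04 -4.02205646e+01 -2.52272916e+01  6.93409215e-02
  3.51850956e-02 -1.23021864e-04]
position [ 0.21058441 -0.48075211  0.3021946 ]
orientation [ 9.78774154e-01  2.04940958e-01  1.55128765e-05 -5.98470872e-04]
contact_force [0.20016568 0.23562112 0.25053638]
ft_torque [ 0.00038301 -0.02137179  0.02986052]
finger_gap 0.0882199338671263
0.064
scene 437.1723148647226 437.1723148647226 316.1804106962754 197.74357892622578 [[ 0.54799307  0.83627735 -0.01854146 -0.25524575]
 [ 0.47997313 -0.33251453 -0.81182503 -0.19695965]
 [-0.68507619  0.43597509 -0.58360632  1.59683287]
 [ 0.          0.          0.          1.        ]]
top 385.12757370458786 385.12757370458786 317.19307170916295 198.0262567392067 [[ 0.02101941 -0.99904293 -0.03835905 -0.07136066]
 [-0.99573404 -0.01747111 -0.09060071  0.57740501]
 [ 0.08984382  0.04009978 -0.99514828  0.90627312]
 [ 0.          0.          0.          1.        ]]
312.35483327487475 319.9943784887255 203.3342975811728 [[ 1.55849747e-03 -9.56404394e-01 -2.92041445e-01  7.38953833e-02]
 [ 9.99998753e-01  1.41652581e-03  6.97585987e-04  6.38766367e-04]
 [-2.53490060e-04 -2.92042168e-01  9.56405410e-01 -8.21213787e-02]
 [ 0.00000000e+00  0.00000000e+00  0.00000000e+00  1.00000000e+00]]
```

View pics/scene0.png

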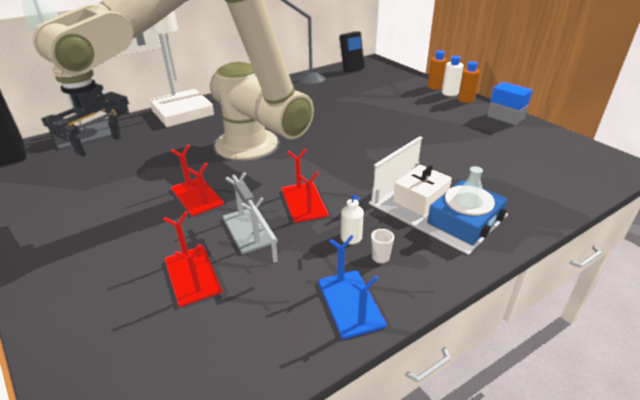

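View pics/top0.png

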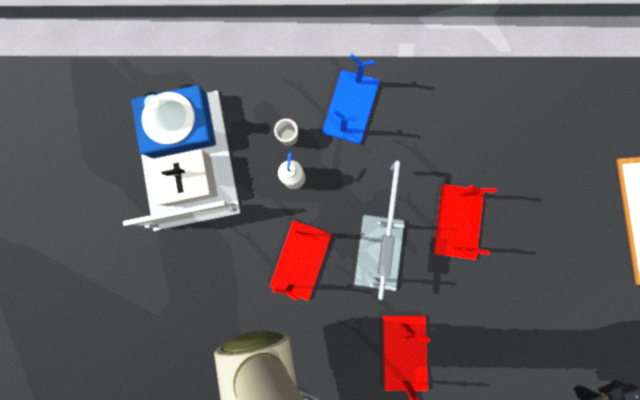

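View pics/wrist0.png

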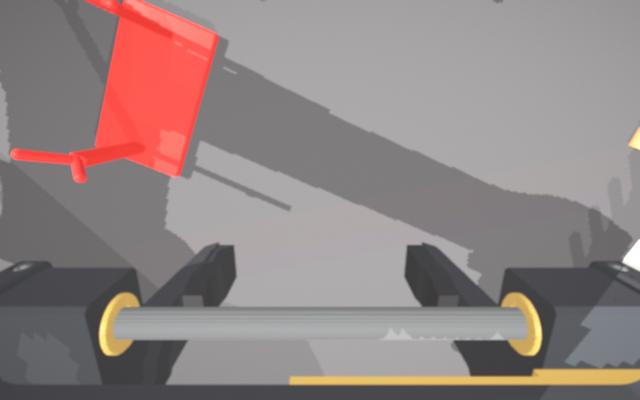

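```bash
cat > h.py <<'E'
import numpy as np, cv2
from cell import status, eyes, ticket, r
from scipy.spatial.transform import Rotation as R
def cam(n):
    s=status.observe(); c=eyes.camera(n)
    K=np.array([[c["fx"],0,c["cx"]],[0,c["fy"],c["cy"]],[0,0,1]])
    if n=="wrist":
        T=np.eye(4); T[:3,:3]=R.from_quat(s["orientation"]).as_matrix(); T[:3,3]=s["position"]
        W=np.linalg.inv(T@c["mount"])
    else: W=np.array(c["world_to_cam"])
    return c["color"],K,W
def ray(K,W,u,v):
    d=np.linalg.inv(K)@[u,v,1]; Ci=np.linalg.inv(W)
    d=Ci[:3,:3]@d; return Ci[:3,3],d/np.linalg.norm(d)
def onz(K,W,u,v,z):
    o,d=ray(K,W,u,v); return o+d*(z-o[2])/d[2]
def tri(*a): # (K,W,u,v)
    A=np.zeros((3,3));b=np.zeros(3);L=[]
    for x in a:
        o,d=ray(*x);P=np.eye(3)-np.outer(d,d);A+=P;b+=P@o;L.append((o,d))
    p=np.linalg.solve(A,b); return p,[np.linalg.norm(np.cross(p-o,d)) for o,d in L]
def proj(K,W,p):
    q=K@(W[:3,:3]@np.asarray(p)+W[:3,3]); return q[:2]/q[2]
def crop(img,x0,y0,x1,y1,k,name):
    cv2.imwrite(name,cv2.resize(np.ascontiguousarray(img[y0:y1,x0:x1,::-1]),None,fx=k,fy=k,interpolation=cv2.INTER_CUBIC))
E
python3 - <<'E'
from h import *
I,K,W=cam("top")
crop(I,110,70,310,240,4,"pics/t1.png")
crop(I,340,150,420,310,3.7,"pics/t2.png")
J,K2,W2=cam("scene")
crop(J,360,130,520,260,5,"pics/s1.png")
crop(J,210,160,290,270,5,"pics/s2.png")
print("origin",proj(K,W,[0,0,0]))
E
```

```text
origin [286.86782477 443.39885662]
```

View pics/t1.png

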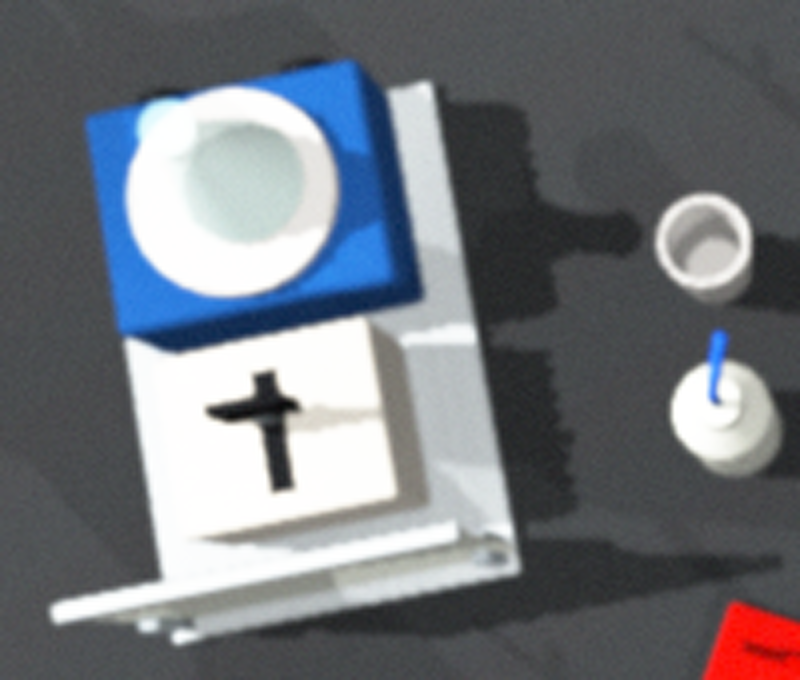

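View pics/t2.png

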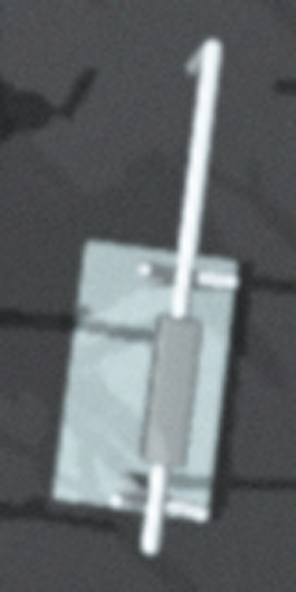

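View pics/s1.png

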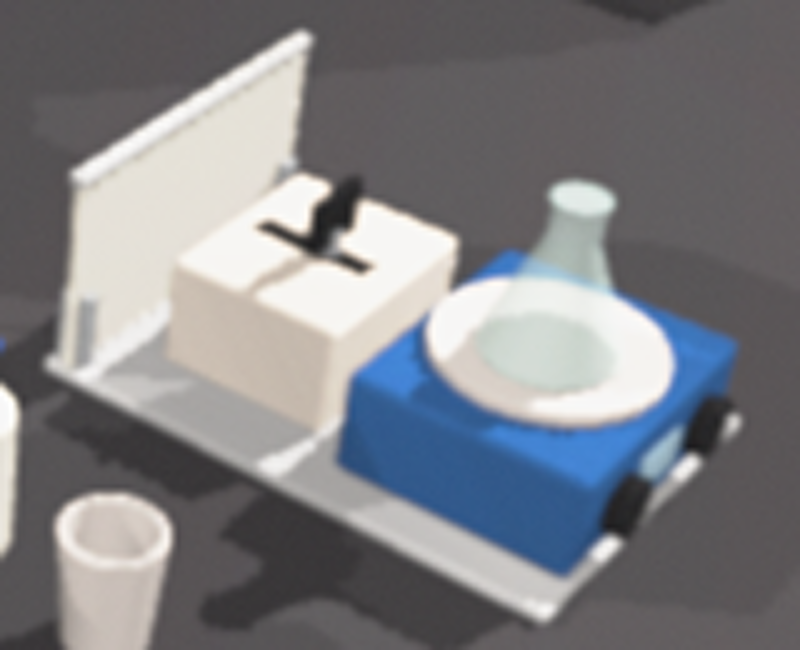

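View pics/s2.png

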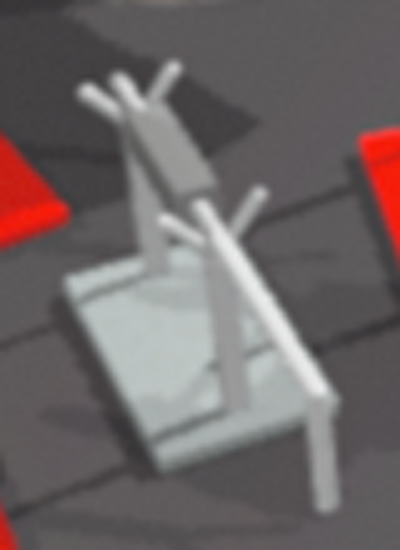

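Run:
```python
from h import *
I,K,W=cam("top"); J,K2,W2=cam("scene")
np.set_printoptions(precision=4,suppress=True)
T=lambda x,y:(K,W,340+x/3.7-.4,150+y/3.7-.4)
t=lambda x,y:(K,W,110+x/4-.4,70+y/4-.4)
S=lambda x,y:(K2,W2,210+x/5-.4,160+y/5-.4)
s=lambda x,y:(K2,W2,360+x/5-.4,130+y/5-.4)
def p(n,a,z): print(n,onz(*a,z))
p("bend",T(212,47),.128);p("rear",T(150,547),.127);p("handle ctr",T(172,390),.138)
print("bend tri",tri(T(211,48),S(320,396)))
print("rear tri",tri(T(150,547),S(120,82)))
for n,a in dict(bl=T(55,500),br=T(208,517),tl=T(87,242),tr=T(237,262)).items(): p("base "+n,a,.012)
print("screen L",tri(t(55,612),s(303,38)),"R",tri(t(458,533),s(80,175)))
p("scrL",t(55,612),.14);p("scrR",t(458,533),.14)
for n,a in dict(nearR=t(398,498),farR=t(370,322),nearL=t(200,537),farL=t(152,362)).items(): p("cons "+n,a,.078)
for n,a in dict(nearR=t(520,572),farR=t(432,85),nearL=t(178,640)).items(): p("plate "+n,a,.008)
print("paddle top L",t(210,411)); p("padL",t(210,411),.12);p("padR",t(298,404),.12)
p("disc",t(233,193),.082)
p("slot near",t(285,490),.078);p("slot far",t(263,372),.078)
p("beaker rim",t(704,240),.07);p("bottle",t(720,400),.15);p("bottle base",t(745,440),.03)
```

```text
bend [ 0.6495 -0.2342  0.128 ]
rear [ 0.3633 -0.2003  0.127 ]
handle ctr [ 0.452  -0.2107  0.138 ]
bend tri (array([ 0.6501, -0.2332,  0.1242]), [np.float64(0.0011364235339355205), np.float64(0.0011364235339354797)])
rear tri (array([ 0.3637, -0.1995,  0.1269]), [np.float64(0.0009249437348200537), np.float64(0.0009249437348199729)])
base bl [ 0.3731 -0.1533  0.012 ]
base br [ 0.3649 -0.2516  0.012 ]
base tl [ 0.5404 -0.1722  0.012 ]
base tr [ 0.5292 -0.27    0.012 ]
screen L (array([0.5081, 0.3509, 0.1393]), [np.float64(0.00013628316325023753), np.float64(0.00013628316325016912)]) R (array([0.5556, 0.1355, 0.141 ]), [np.float64(0.0022767986133459214), np.float64(0.002276798613346015)])
scrL [0.508  0.3504 0.14  ]
scrR [0.5545 0.1338 0.14  ]
cons nearR [0.5786 0.1873 0.078 ]
cons farR [0.6814 0.2086 0.078 ]
cons nearL [0.554 0.302 0.078]
cons farL [0.656  0.3366 0.078 ]
plate nearR [0.5407 0.1317 0.008 ]
plate farR [0.8503 0.2005 0.008 ]
plate nearL [0.4944 0.3441 0.008 ]
paddle top L (array([[385.1276,   0.    , 317.1931],
       [  0.    , 385.1276, 198.0263],
       [  0.    ,   0.    ,   1.    ]]), array([[ 0.021 , -0.999 , -0.0384, -0.0714],
       [-0.9957, -0.0175, -0.0906,  0.5774],
       [ 0.0898,  0.0401, -0.9951,  0.9063],
       [ 0.    ,  0.    ,  0.    ,  1.    ]]), 162.1, 172.35)
padL [0.6212 0.2813 0.12  ]
padR [0.6259 0.232  0.12  ]
disc [0.7564 0.2924 0.082 ]
slot near [0.5821 0.2536 0.078 ]
slot far [0.651  0.2703 0.078 ]
beaker rim [0.7344 0.0155 0.07  ]
bottle [ 0.6266 -0.0057  0.15  ]
bottle base [ 0.6221 -0.0078  0.03  ]
```

```bash
cat >> h.py <<'E'
def delta(pos,yaw):
    s=status.observe(); A=R.from_quat(s["orientation"])
    y=np.radians(yaw); B=R.from_matrix(np.array([[np.cos(y),np.sin(y),0],[np.sin(y),-np.cos(y),0],[0,0,-1]]))
    print("t",s["time"],"pos",s["position"].round(4),"F",np.round(s["contact_force"],2),"gap",round(s["finger_gap"],4))
    print("trans",A.inv().apply(np.array(pos)-s["position"]).round(4),"dr",np.degrees((A.inv()*B).as_rotvec()).round(2))
E
python3 - <<'E'
from h import *
delta([.452,-.2112,.29],-6.5)
E
```

```text
t 0.35 pos [ 0.2106 -0.4809  0.3026] F [-0.01  0.45  0.37] gap 0.088
trans [ 0.3293 -0.1502  0.0127] dr [-1.000e-02  0.000e+00  3.015e+01]
```

Request:
play_rows(hand=[-1, -1, -1, -1, -1, -1, -1, -1, -1, -1], translation=[[0.329, -0.15, 0.013], [0.329, -0.15, 0.013], [0.329, -0.15, 0.013], [0.329, -0.15, 0.013], [0.329, -0.15, 0.013], [0.329, -0.15, 0.013], [0.329, -0.15, 0.013], [0.329, -0.15, 0.013], [0.329, -0.15, 0.013], [0.329, -0.15, 0.013]], dr=[[0, 0, 30.1], [0, 0, 30.1], [0, 0, 30.1], [0, 0, 30.1], [0, 0, 30.1], [0, 0, 30.1], [0, 0, 30.1], [0, 0, 30.1], [0, 0, 30.1], [0, 0, 30.1]])

```text
time: 1.6
position: [0.4513, -0.2125, 0.2898]
orientation: [0.998, -0.057, 0.0, 0.0]
contact_force: [-0.2, 0.2, -0.0]
finger_gap: 0.088
```

Run:
```python
from h import *
delta([.452,-.2112,.170],-6.5)
I,K,W=cam("wrist"); cv2.imwrite("pics/w1.png",I[:,:,::-1])
for p in [(.452,-.2112,.138),(.4519,-.2118,.012),(.65,-.2335,.125)]: print(proj(K,W,p))
```

```text
t 1.6 pos [ 0.4513 -0.2125  0.2898] F [-0.18  0.23 -0.05] gap 0.088
trans [ 0.0006 -0.0013  0.1198] dr [ 0.01 -0.   -0.06]
[316.31869335 206.32451268]
[318.0637673  173.94891443]
[315.25628571 -97.24777753]
```

View pics/w1.png

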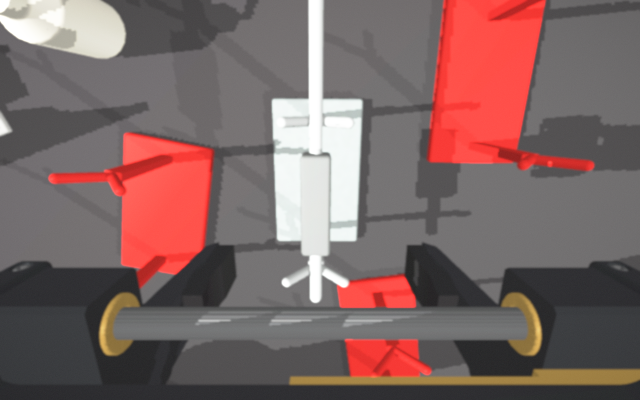

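Request:
play_rows(hand=[-1, -1, -1, -1, -1, -1, -1, -1], translation=[[0.0005, -0.001, 0.03], [0.0005, -0.001, 0.06], [0.0005, -0.001, 0.085], [0.0005, -0.001, 0.105], [0.0005, -0.001, 0.115], [0.0005, -0.001, 0.12], [0.0005, -0.001, 0.12], [0.0005, -0.001, 0.12]], dr=[[0, 0, 0], [0, 0, 0], [0, 0, 0], [0, 0, 0], [0, 0, 0], [0, 0, 0], [0, 0, 0], [0, 0, 0]])

```text
time: 2.65
position: [0.4526, -0.2107, 0.1703]
orientation: [0.998, -0.056, 0.0, 0.0]
contact_force: [-0.2, 0.2, -0.9]
finger_gap: 0.0883
```

Run:
```python
from h import *
delta([.452,-.2112,.170],-6.5)
I,K,W=cam("wrist"); cv2.imwrite("pics/w2.png",I[:,:,::-1])
I,K,W=cam("scene"); crop(I,170,90,330,270,3.3,"pics/s3.png")
```

```text
t 2.65 pos [ 0.4526 -0.2107  0.1703] F [-0.19  0.16 -0.87] gap 0.0883
trans [-0.0005  0.0005  0.0003] dr [ 0.03 -0.05  0.05]
```

View pics/w2.png

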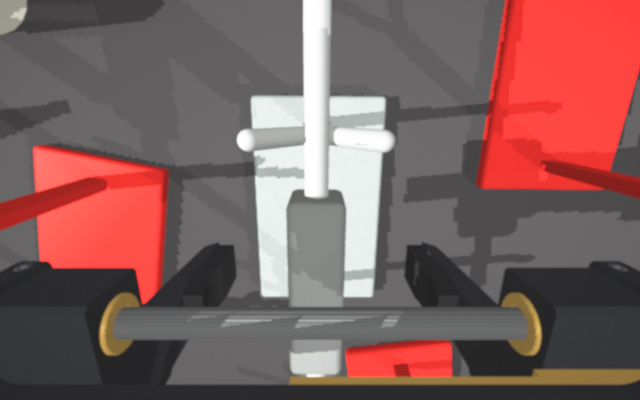

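View pics/s3.png

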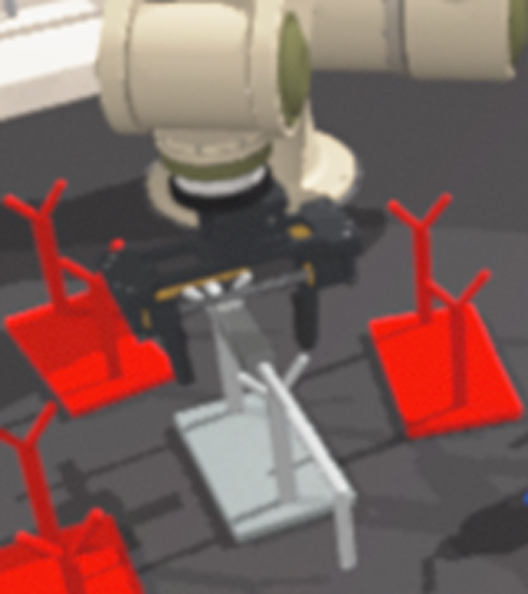

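Request:
play_rows(hand=[1, 1, 1, 1, 1, 1, 1, 1, 1, 1], translation=[[0, 0, 0], [0, 0, 0], [0, 0, 0], [0, 0, 0], [0, 0, 0], [0, 0, 0], [0, 0, 0], [0, 0, 0], [0, 0, 0], [0, 0, 0]], dr=[[0, 0, 0], [0, 0, 0], [0, 0, 0], [0, 0, 0], [0, 0, 0], [0, 0, 0], [0, 0, 0], [0, 0, 0], [0, 0, 0], [0, 0, 0]], grip_force=60)

```text
time: 4.0
position: [0.4523, -0.21, 0.1696]
orientation: [0.998, -0.056, -0.0, -0.001]
contact_force: [1.1, 5.8, 1.9]
finger_gap: 0.0232
```

Run:
```python
from h import *
delta([.452,-.2112,.170],-6.5)
I,K,W=cam("wrist"); cv2.imwrite("pics/w3.png",I[:,:,::-1])
s=status.observe();A=R.from_quat(s["orientation"]);p=s["position"]
f=A.apply([1,0,0])
for dx in (.042,.038): print(proj(K,W,p+[0,0,-.032]+f*dx))
```

```text
t 4.0 pos [ 0.4523 -0.21    0.1696] F [1.09 5.78 1.88] gap 0.0232
trans [-0.0002  0.0012 -0.0004] dr [-0.07  0.04  0.06]
[316.07602717 197.27474892]
[316.09785181 207.30795131]
```

View pics/w3.png

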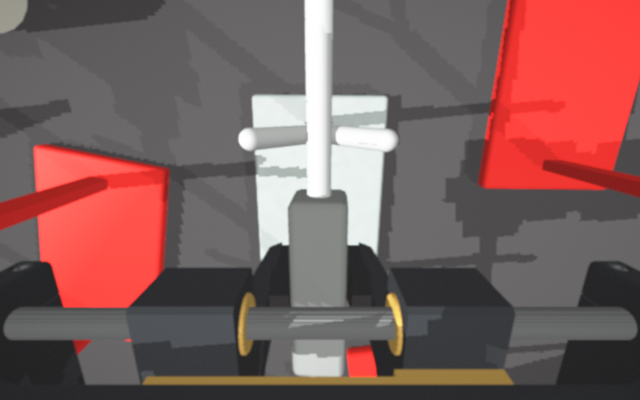

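Request:
play_rows(hand=[1, 1, 1, 1, 1, 1, 1, 1], translation=[[0, 0, -0.01], [0, 0, -0.025], [0, 0, -0.05], [0, 0, -0.085], [0, 0, -0.12], [0, 0, -0.145], [0, 0, -0.155], [0, 0, -0.155]], dr=[[0, 0, 0], [0, 0, 0], [0, 0, 0], [0, 0, 0], [0, 0, 0], [0, 0, 0], [0, 0, 0], [0, 0, 0]])

```text
time: 5.05
position: [0.4523, -0.2106, 0.325]
orientation: [0.998, -0.056, 0.0, 0.0]
contact_force: [-0.6, 0.3, -1.6]
finger_gap: 0.0233
```

Run:
```python
from h import *
delta([.452,-.2112,.170],-6.5)
I,K,W=cam("wrist"); cv2.imwrite("pics/w4.png",I[:,:,::-1])
I,K,W=cam("scene"); crop(I,170,50,330,230,3.3,"pics/s4.png")
I,K,W=cam("top"); cv2.imwrite("pics/t4.png",I[100:320,60:460,::-1])
```

```text
t 5.05 pos [ 0.4523 -0.2106  0.325 ] F [-0.6   0.27 -1.6 ] gap 0.0233
trans [-0.0003  0.0005  0.155 ] dr [ 0.03 -0.03  0.04]
```

View pics/w4.png

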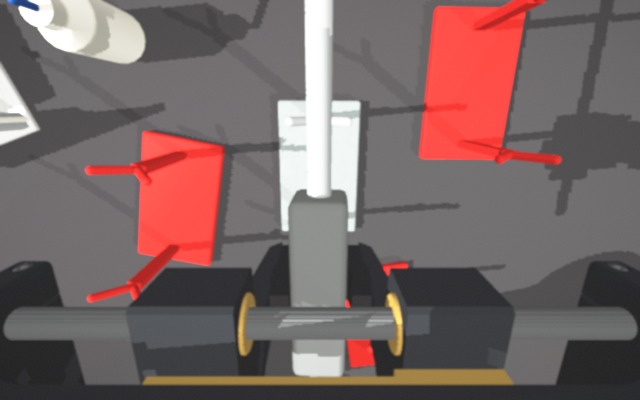

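View pics/s4.png

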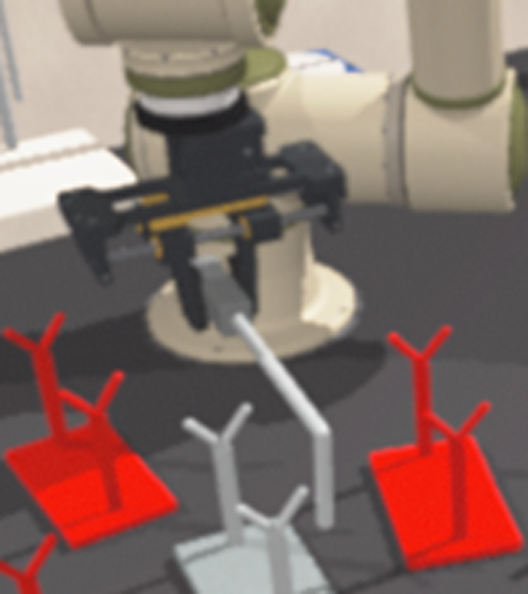

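View pics/t4.png

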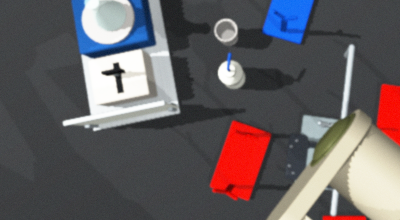

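Run:
```python
from h import *
delta([.467,.228,.325],12.3)
s=status.observe();A=R.from_quat(s["orientation"]);p=s["position"]
I,K,W=cam("scene"); f=A.apply([1,0,0])
print(proj(K,W,p+[0,0,-.045]+f*.2015),"meas 267.6,180.9",proj(K,W,p+[0,0,-.117]+f*.2015),"meas 268.5,209")
print(proj(K,W,p+[0,0,-.045]+f*.206))
```

```text
t 5.2 pos [ 0.4522 -0.2105  0.3237] F [ 0.54  0.35 -2.84] gap 0.0234
trans [-0.0345 -0.4373 -0.0008] dr [ -0.07   0.08 -18.75]
[267.90583375 181.78823377] meas 267.6,180.9 [270.72124335 210.05310571] meas 268.5,209
[268.73097747 182.87835788]
```

Request:
play_rows(hand=[1, 1, 1, 1, 1, 1, 1, 1, 1, 1, 1, 1], translation=[[-0.002, -0.02, 0], [-0.005, -0.06, 0], [-0.009, -0.11, 0], [-0.013, -0.16, 0], [-0.017, -0.21, 0], [-0.021, -0.26, 0], [-0.025, -0.31, 0], [-0.029, -0.36, 0], [-0.032, -0.4, 0], [-0.034, -0.427, 0], [-0.0345, -0.437, 0], [-0.0345, -0.437, 0]], dr=[[0, 0, -0.8], [0, 0, -2.5], [0, 0, -4.6], [0, 0, -6.8], [0, 0, -9], [0, 0, -11.2], [0, 0, -13.4], [0, 0, -15.5], [0, 0, -17.2], [0, 0, -18.3], [0, 0, -18.8], [0, 0, -18.8]])

```text
time: 6.75
position: [0.4668, 0.2277, 0.3245]
orientation: [0.994, 0.108, -0.0, 0.0]
contact_force: [-0.3, -1.3, -2.7]
finger_gap: 0.0234
```

Run:
```python
from h import *
delta([.467,.228,.325],12.3)
I,K,W=cam("wrist"); cv2.imwrite("pics/w5.png",I[:,:,::-1])
I,K,W=cam("scene"); crop(I,350,50,530,230,3.3,"pics/s5.png")
I,K,W=cam("top"); crop(I,110,70,310,250,3,"pics/t5.png")
```

```text
t 6.75 pos [0.4668 0.2277 0.3245] F [-0.32 -1.3  -2.68] gap 0.0234
trans [ 0.0002 -0.0002 -0.0005] dr [0.01 0.03 0.1 ]
```

View pics/w5.png

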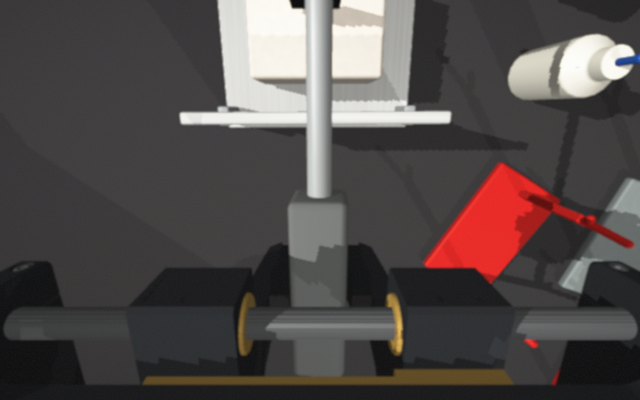

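View pics/s5.png

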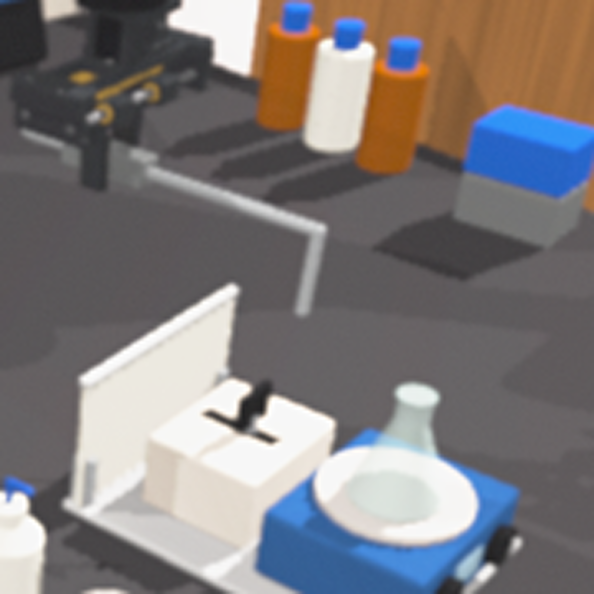

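View pics/t5.png

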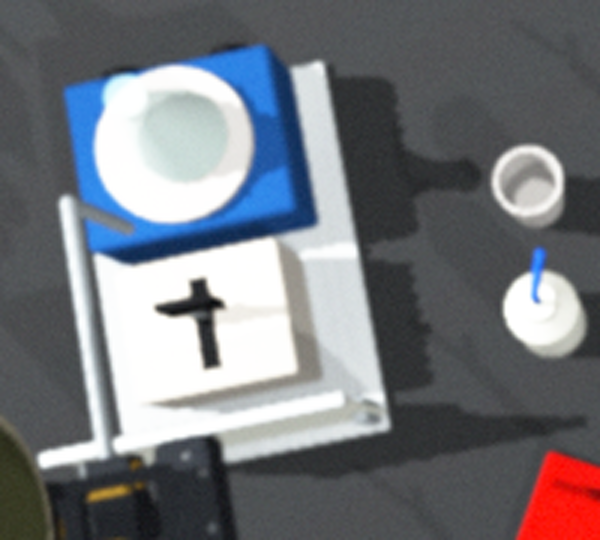

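Run:
```python
from h import *
I,K,W=cam("top"); crop(I,145,145,205,205,10,"pics/t6.png")
J,K2,W2=cam("scene"); crop(J,400,150,460,200,10,"pics/s6.png")
print(np.linalg.inv(W)[:3,3],np.linalg.inv(W2)[:3,3])
O=np.array([.5317,.2423,0]);th=np.radians(12.3);ex=np.array([np.cos(th),np.sin(th),0]);ey=np.array([-ex[1],ex[0],0])
for x in (.085,.09,.095,.1):
  for y in(-.022,.022):
    print(x,y,"top far-top",((proj(K,W,O+ex*(x+.004)+ey*y+[0,0,.12])-145)*10+4.5).round(), "near-top",((proj(K,W,O+ex*(x-.004)+ey*y+[0,0,.12])-145)*10+4.5).round(),"scene far-top",((proj(K2,W2,O+ex*(x+.004)+ey*y+[0,0,.12])-[400,150])*10+4.5).round(),"near-bot top",((proj(K,W,O+ex*(x-.004)+ey*y+[0,0,.086])-145)*10+4.5).round(),
    "scene far bot",((proj(K2,W2,O+ex*(x+.004)+ey*y+[0,0,.086])-[400,150])*10+4.5).round())
```

```text
[ 0.49501874 -0.09754581  0.95145211] [ 1.32836042 -0.54821505  0.76729234]
0.085 -0.022 top far-top [360. 271.] near-top [366. 306.] scene far-top [200. 210.] near-bot top [424. 328.] scene far bot [185. 313.]
0.085 0.022 top far-top [167. 310.] near-top [173. 345.] scene far-top [288. 149.] near-bot top [237. 366.] scene far bot [272. 251.]
0.09 -0.022 top far-top [357. 249.] near-top [362. 284.] scene far-top [215. 217.] near-bot top [420. 307.] scene far bot [200. 320.]
0.09 0.022 top far-top [164. 288.] near-top [169. 323.] scene far-top [303. 155.] near-bot top [234. 345.] scene far bot [287. 257.]
0.095 -0.022 top far-top [353. 227.] near-top [359. 262.] scene far-top [231. 223.] near-bot top [417. 286.] scene far bot [215. 326.]
0.095 0.022 top far-top [160. 266.] near-top [166. 301.] scene far-top [319. 161.] near-bot top [231. 324.] scene far bot [303. 264.]
0.1 -0.022 top far-top [350. 206.] near-top [355. 241.] scene far-top [246. 230.] near-bot top [413. 265.] scene far bot [231. 333.]
0.1 0.022 top far-top [157. 245.] near-top [162. 280.] scene far-top [334. 168.] near-bot top [227. 303.] scene far bot [318. 270.]
```

View pics/t6.png

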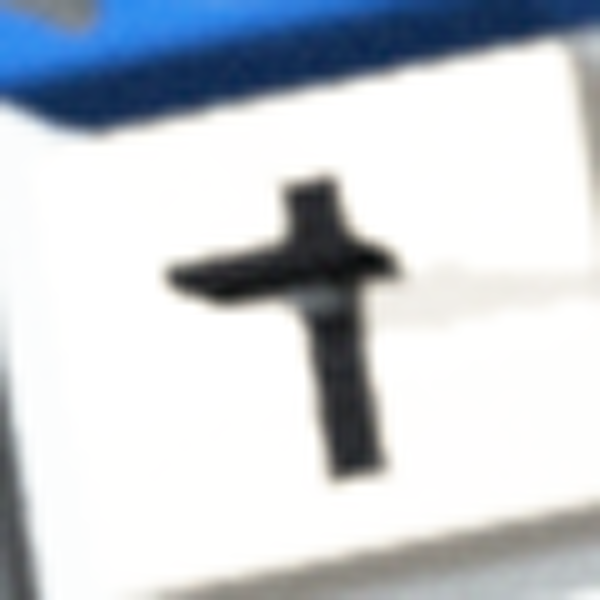

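View pics/s6.png

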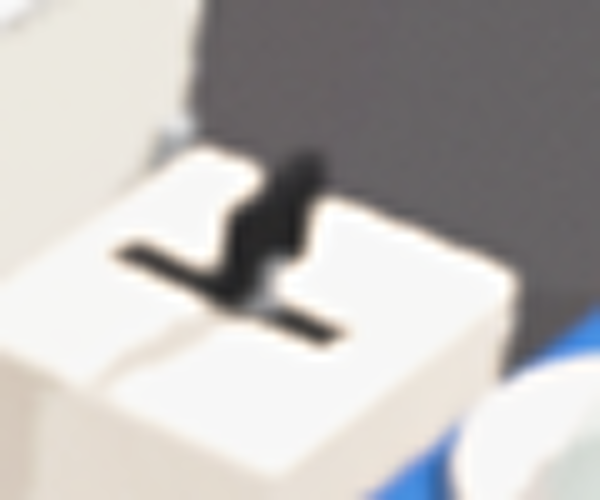

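```bash
cat >> h.py <<'E'
O=np.array([.5317,.2423,0]);th=np.radians(12.3);ex=np.array([np.cos(th),np.sin(th),0]);ey=np.array([-ex[1],ex[0],0])
def st():
    s=status.observe();p=np.array(s["position"]);F=np.array(s["contact_force"])
    f=R.from_quat(s["orientation"]).apply([1,0,0])
    tip=p-[0,0,.117]+f*.2015-O
    print("t",s["time"],"tip station",(tip@ex).round(4),(tip@ey).round(4),tip[2].round(4),"F st",(F@ex).round(2),(F@ey).round(2),F[2].round(2),"tau",np.round(s["ft_torque"],2),"gap",round(s["finger_gap"],4))
E
python3 - <<'E'
from h import *
st()
s=status.observe();p=np.array(s["position"]);f=R.from_quat(s["orientation"]).apply([1,0,0])
J,K,W=cam("scene"); print(proj(K,W,p-[0,0,.117]+f*.2015),proj(K,W,p-[0,0,.045]+f*.2015),"meas",441.5,144.5, 350+318/3.3,50+233/3.3)
I,K,W=cam("top");print(proj(K,W,p-[0,0,.117]+f*.2015),proj(K,W,p-[0,0,.045]+f*.2015),"meas",110+130/3,70+228/3,110+68/3,70+202/3)
h=O+ex*.128-ex*.2015+[0,0,.207]; delta(h,12.3)
E
```

```text
t 7.0 tip station 0.1353 -0.0015 0.2079 F st -0.03 0.11 -2.0 tau [ 0.04  0.04 -0.02] gap 0.0231
[443.08951672 145.27859153] [447.42240514 119.95317798] meas 441.5 144.5 446.3636363636364 120.60606060606061
[149.73207734 144.25635188] [131.0249529 135.1408763] meas 153.33333333333334 146.0 132.66666666666666 137.33333333333331
t 7.1 pos [0.4673 0.227  0.3248] F [ 0.35 -0.71 -0.96] gap 0.0233
trans [-0.0073 -0.0012  0.1178] dr [ 0. -0. -0.]
```

Request:
play_rows(hand=[1, 1, 1, 1, 1, 1, 1], translation=[[-0.005, -0.003, 0.01], [-0.005, -0.003, 0.025], [-0.005, -0.003, 0.045], [-0.005, -0.003, 0.06], [-0.005, -0.003, 0.07], [-0.005, -0.003, 0.07], [-0.005, -0.003, 0.07]], dr=[[0, 0, 0], [0, 0, 0], [0, 0, 0], [0, 0, 0], [0, 0, 0], [0, 0, 0], [0, 0, 0]])

```text
time: 7.98
position: [0.4619, 0.2295, 0.2553]
orientation: [0.994, 0.108, 0.001, -0.0]
contact_force: [0.1, -0.6, -2.7]
finger_gap: 0.0237
```

Run:
```python
from h import *
st()
s=status.observe();p=np.array(s["position"]);f=R.from_quat(s["orientation"]).apply([1,0,0])
J,K,W=cam("scene"); crop(J,350,70,510,220,5,"pics/s7.png"); print(proj(K,W,p-[0,0,.117]+f*.2015),proj(K,W,p-[0,0,.045]+f*.2015))
I,K,W=cam("top");crop(I,120,90,240,210,5,"pics/t7.png");print(proj(K,W,p-[0,0,.117]+f*.2015),proj(K,W,p-[0,0,.045]+f*.2015))
I,K,W=cam("wrist"); cv2.imwrite("pics/w7.png",I[:,:,::-1])
```

```text
t 7.975 tip station 0.1306 0.0025 0.1385 F st -0.05 -0.62 -2.68 tau [-0.02  0.06 -0.02] gap 0.0237
[438.48120834 166.7751342 ] [442.47175916 143.25046496]
[163.27797912 154.01934803] [147.51146725 146.63220641]
```

View pics/s7.png

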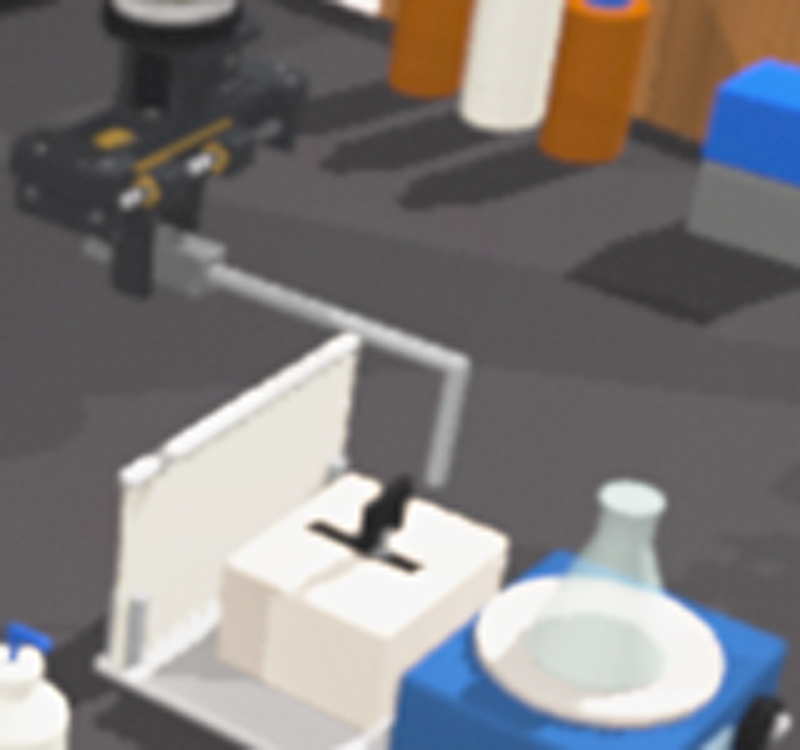

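View pics/t7.png

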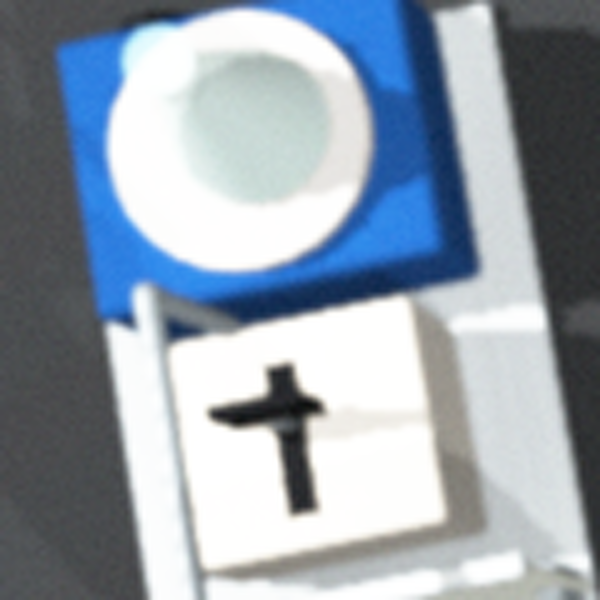

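View pics/w7.png

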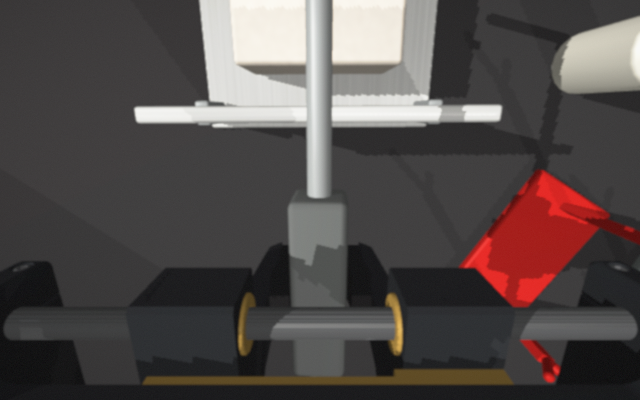

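Request:
play_rows(hand=[1, 1, 1, 1, 1, 1, 1], translation=[[0, 0, 0.01], [0, 0, 0.022], [0, 0, 0.034], [0, 0, 0.042], [0, 0, 0.047], [0, 0, 0.047], [0, 0, 0.047]], dr=[[0, 0, 0], [0, 0, 0], [0, 0, 0], [0, 0, 0], [0, 0, 0], [0, 0, 0], [0, 0, 0]])

```text
time: 9.0
position: [0.4618, 0.2294, 0.208]
orientation: [0.994, 0.108, 0.0, -0.0]
contact_force: [0.7, 0.4, -2.0]
finger_gap: 0.0234
```

Run:
```python
from h import *
st();st()
J,K,W=cam("scene"); crop(J,350,70,510,220,5,"pics/s8.png")
I,K,W=cam("top");crop(I,120,90,240,210,5,"pics/t8.png")
```

```text
t 9.0 tip station 0.1305 0.0025 0.0912 F st 0.74 0.29 -1.99 tau [ 0.01  0.09 -0.04] gap 0.0234
t 9.0 tip station 0.1305 0.0025 0.0912 F st 0.74 0.29 -1.99 tau [ 0.01  0.09 -0.04] gap 0.0234
```

View pics/s8.png

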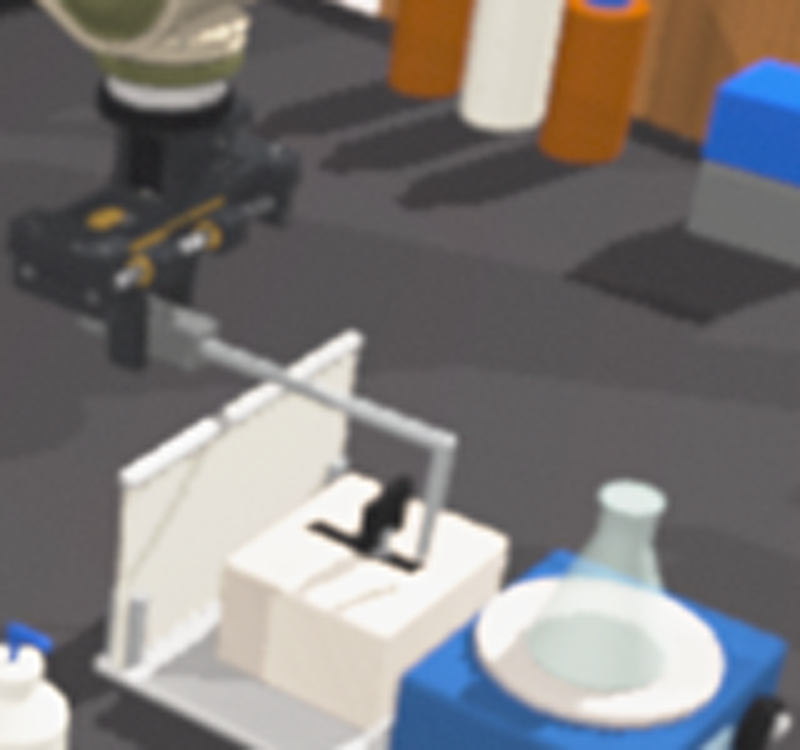

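View pics/t8.png

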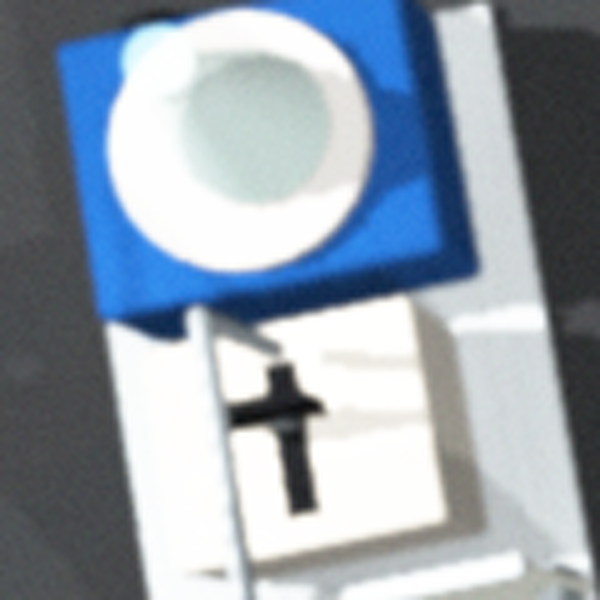

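Request:
play_rows(hand=[1, 1, 1, 1, 1, 1, 1, 1], translation=[[-0.004, 0, 0], [-0.008, 0, 0], [-0.012, 0, 0], [-0.016, 0, 0], [-0.019, 0, 0], [-0.021, 0, 0], [-0.021, 0, 0], [-0.021, 0, 0]], dr=[[0, 0, 0], [0, 0, 0], [0, 0, 0], [0, 0, 0], [0, 0, 0], [0, 0, 0], [0, 0, 0], [0, 0, 0]])

```text
time: 10.1
position: [0.4412, 0.2249, 0.2078]
orientation: [0.994, 0.108, 0.0, 0.0]
contact_force: [-0.0, 0.7, -2.3]
finger_gap: 0.0234
```

Run:
```python
from h import *
st()
```

```text
t 10.1 tip station 0.1094 0.0024 0.0908 F st 0.1 0.67 -2.33 tau [ 0.06 -0.1  -0.05] gap 0.0234
```

Request:
play_rows(hand=[1, 1, 1, 1, 1, 1, 1, 1], translation=[[-0.002, 0, 0], [-0.004, 0, 0], [-0.006, 0, 0], [-0.008, 0, 0], [-0.01, 0, 0], [-0.012, 0, 0], [-0.014, 0, 0], [-0.015, 0, 0]], dr=[[0, 0, 0], [0, 0, 0], [0, 0, 0], [0, 0, 0], [0, 0, 0], [0, 0, 0], [0, 0, 0], [0, 0, 0]])

```text
time: 11.1
position: [0.4264, 0.2217, 0.2077]
orientation: [0.994, 0.108, -0.0, -0.0]
contact_force: [3.4, 0.1, -3.3]
finger_gap: 0.0236
```

Run:
```python
from h import *
st()
J,K,W=cam("scene"); crop(J,350,70,510,220,5,"pics/s9.png")
I,K,W=cam("wrist"); cv2.imwrite("pics/w9.png",I[:,:,::-1])
```

```text
t 11.1 tip station 0.0942 0.0024 0.0907 F st 3.37 -0.6 -3.34 tau [ 0.06 -0.47 -0.09] gap 0.0236
```

View pics/s9.png

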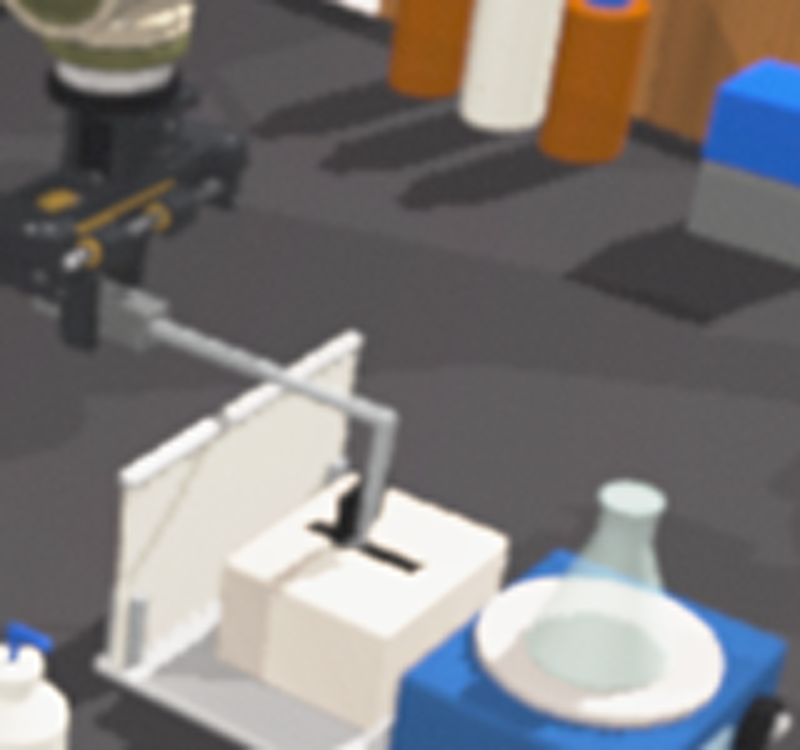

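View pics/w9.png

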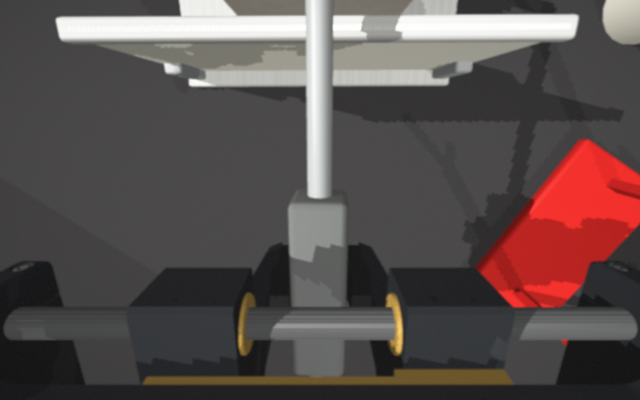

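Request:
play_rows(hand=[1, 1, 1, 1, 1, 1, 1], translation=[[-0.001, 0, 0], [-0.002, 0, 0], [-0.003, 0, 0], [-0.004, 0, 0], [-0.005, 0, 0], [-0.006, 0, 0], [-0.006, 0, 0]], dr=[[0, 0, 0], [0, 0, 0], [0, 0, 0], [0, 0, 0], [0, 0, 0], [0, 0, 0], [0, 0, 0]])

```text
time: 12.08
position: [0.4205, 0.2204, 0.2077]
orientation: [0.994, 0.108, -0.0, 0.0]
contact_force: [0.7, 0.3, -1.7]
finger_gap: 0.0234
```

Run:
```python
from h import *
st()
```

```text
t 12.075 tip station 0.0882 0.0025 0.0906 F st 0.75 0.1 -1.74 tau [-0.02 -0.33 -0.04] gap 0.0234
```

Request:
play_rows(hand=[1, 1, 1, 1], translation=[[-0.0005, 0, 0], [-0.001, 0, 0], [-0.0015, 0, 0], [-0.0015, 0, 0]], dr=[[0, 0, 0], [0, 0, 0], [0, 0, 0], [0, 0, 0]])

```text
time: 12.58
position: [0.4191, 0.2201, 0.2077]
orientation: [0.994, 0.108, -0.0, 0.0]
contact_force: [3.4, 0.8, -3.5]
finger_gap: 0.0235
```

Request:
play_rows(hand=[1, 1, 1, 1], translation=[[-0.0005, 0, 0], [-0.001, 0, 0], [-0.0015, 0, 0], [-0.0015, 0, 0]], dr=[[0, 0, 0], [0, 0, 0], [0, 0, 0], [0, 0, 0]])

```text
time: 13.08
position: [0.4179, 0.2198, 0.2078]
orientation: [0.994, 0.108, 0.0, -0.0]
contact_force: [4.9, -0.3, -3.6]
finger_gap: 0.0236
```

Request:
play_rows(hand=[1, 1, 1], translation=[[-0.0004, 0, 0], [-0.0008, 0, 0], [-0.0008, 0, 0]], dr=[[0, 0, 0], [0, 0, 0], [0, 0, 0]])

```text
time: 13.45
position: [0.4178, 0.2197, 0.208]
orientation: [0.994, 0.107, 0.001, -0.0]
contact_force: [8.5, 0.6, -5.3]
finger_gap: 0.0231
```

Run:
```python
from h import *
st();cam("wrist");st();cam("wrist");st()
```

```text
t 13.45 tip station 0.0854 0.0023 0.0915 F st 8.43 -1.25 -5.34 tau [ 0.21 -1.24 -0.05] gap 0.0231
t 13.5 tip station 0.0854 0.0023 0.0916 F st 9.08 -0.31 -4.53 tau [ 0.25 -1.24 -0.03] gap 0.0235
t 13.55 tip station 0.0854 0.0023 0.0916 F st 8.93 -0.44 -4.02 tau [ 0.19 -1.25 -0.01] gap 0.0236
```

Request:
play_rows(hand=[1, 1, 1, 1], translation=[[-0.0001, 0, 0], [-0.0001, 0, 0], [-0.0001, 0, 0], [-0.0001, 0, 0]], dr=[[0, 0, 0], [0, 0, 0], [0, 0, 0], [0, 0, 0]])

```text
time: 14.05
position: [0.4178, 0.2197, 0.208]
orientation: [0.994, 0.107, 0.002, -0.0]
contact_force: [9.7, 2.4, -6.1]
finger_gap: 0.0232
```

Run:
```python
from h import *
st()
J,K,W=cam("scene"); crop(J,350,70,510,220,5,"pics/s10.png");st()
I,K,W=cam("wrist"); cv2.imwrite("pics/w10.png",I[:,:,::-1]);st()
I,K,W=cam("top");crop(I,120,90,240,210,5,"pics/t10.png");st()
```

```text
t 14.05 tip station 0.0854 0.0023 0.0916 F st 9.98 0.24 -6.13 tau [ 0.24 -1.35 -0.05] gap 0.0232
t 14.1 tip station 0.0853 0.0023 0.0916 F st 9.38 -0.08 -5.26 tau [ 0.24 -1.38 -0.08] gap 0.0234
t 14.15 tip station 0.0853 0.0023 0.0916 F st 9.57 0.02 -5.23 tau [ 0.29 -1.36 -0.04] gap 0.0234
t 14.2 tip station 0.0853 0.0023 0.0917 F st 8.97 -0.02 -5.59 tau [ 0.26 -1.32 -0.04] gap 0.023
```

View pics/s10.png

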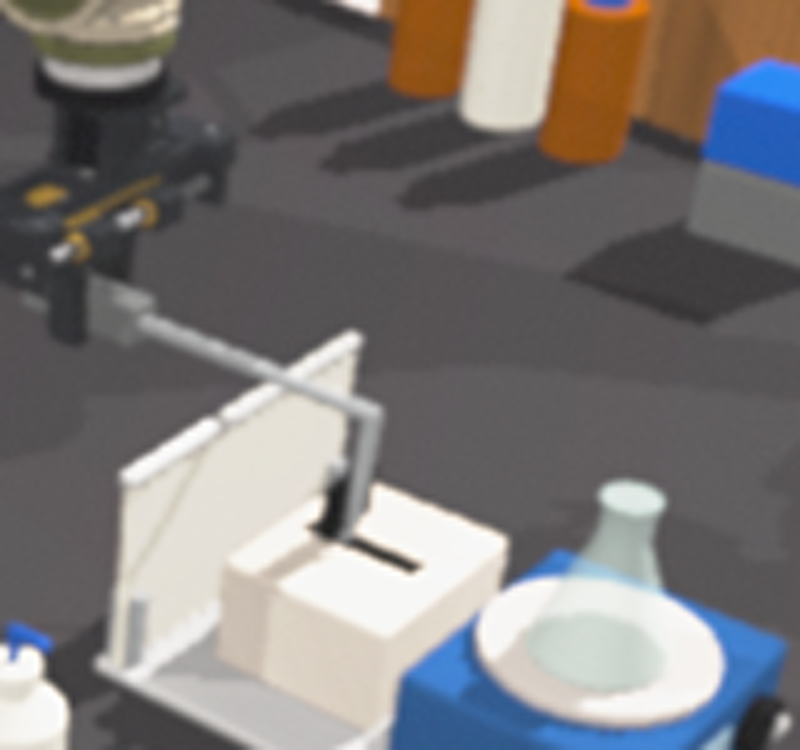

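View pics/w10.png

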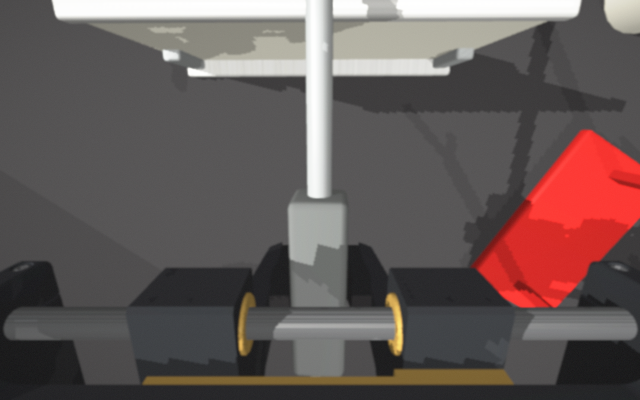

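View pics/t10.png

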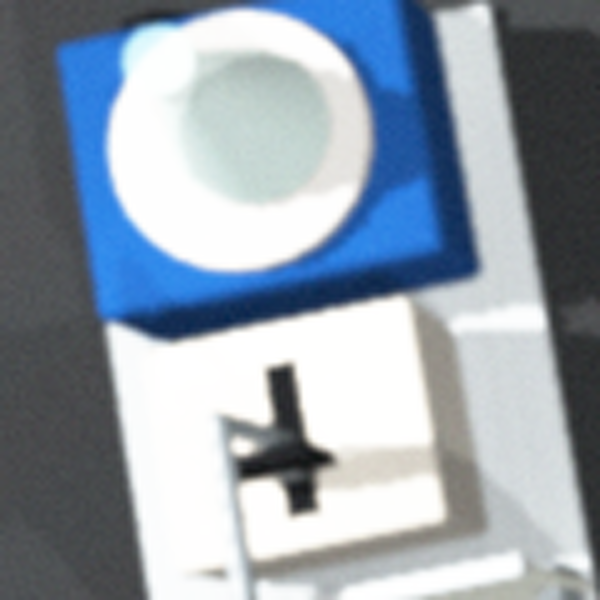

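Request:
play_rows(hand=[1, 1, 1, 1, 1, 1, 1, 1, 1, 1], translation=[[-0.0001, 0, 0], [-0.0001, 0, 0], [-0.0001, 0, 0], [-0.0001, 0, 0], [-0.0001, 0, 0], [-0.0001, 0, 0], [-0.0001, 0, 0], [-0.0001, 0, 0], [-0.0001, 0, 0], [-0.0001, 0, 0]], dr=[[0, 0, 0], [0, 0, 0], [0, 0, 0], [0, 0, 0], [0, 0, 0], [0, 0, 0], [0, 0, 0], [0, 0, 0], [0, 0, 0], [0, 0, 0]])

```text
time: 15.45
position: [0.4177, 0.2197, 0.2081]
orientation: [0.994, 0.107, 0.002, -0.0]
contact_force: [10.2, 1.5, -5.2]
finger_gap: 0.023
```

Request:
play_rows(hand=[1, 1, 1, 1, 1, 1, 1, 1, 1, 1], translation=[[0, 0, 0], [0, 0, 0], [0, 0, 0], [0, 0, 0], [0, 0, 0], [0, 0, 0], [0, 0, 0], [0, 0, 0], [0, 0, 0], [0, 0, 0]], dr=[[0, 0, 0], [0, 0, 0], [0, 0, 0], [0, 0, 0], [0, 0, 0], [0, 0, 0], [0, 0, 0], [0, 0, 0], [0, 0, 0], [0, 0, 0]])

```text
time: 16.7
position: [0.4177, 0.2196, 0.2081]
orientation: [0.994, 0.107, 0.002, -0.0]
contact_force: [8.9, 3.1, -3.7]
finger_gap: 0.0231
```

Run:
```python
from h import *
st();cam("top");st();cam("top");st()
```

```text
t 16.7 tip station 0.0853 0.0023 0.0917 F st 9.32 1.1 -3.75 tau [ 0.23 -1.42 -0.05] gap 0.0231
t 16.75 tip station 0.0853 0.0023 0.0917 F st 10.22 -1.09 -4.89 tau [ 0.25 -1.43 -0.04] gap 0.0234
t 16.8 tip station 0.0853 0.0023 0.0917 F st 9.34 -0.01 -5.05 tau [ 0.3  -1.39 -0.02] gap 0.0236
```

Request:
play_rows(hand=[1, 1, 1, 1, 1, 1, 1, 1, 1, 1, 1, 1], translation=[[-0.0001, 0, 0], [-0.0001, 0, 0], [-0.0001, 0, 0], [-0.0001, 0, 0], [-0.0001, 0, 0], [-0.0001, 0, 0], [-0.0001, 0, 0], [-0.0001, 0, 0], [-0.0001, 0, 0], [-0.0001, 0, 0], [-0.0001, 0, 0], [-0.0001, 0, 0]], dr=[[0, 0, 0], [0, 0, 0], [0, 0, 0], [0, 0, 0], [0, 0, 0], [0, 0, 0], [0, 0, 0], [0, 0, 0], [0, 0, 0], [0, 0, 0], [0, 0, 0], [0, 0, 0]])

```text
time: 18.3
position: [0.4177, 0.2196, 0.2081]
orientation: [0.994, 0.107, 0.002, -0.0]
contact_force: [10.5, 1.9, -4.9]
finger_gap: 0.0234
```

Request:
play_rows(hand=[1, 1, 1, 1, 1, 1], translation=[[0, 0, 0], [0, 0, 0], [0, 0, 0], [0, 0, 0], [0, 0, 0], [0, 0, 0]], dr=[[0, 0, 0], [0, 0, 0], [0, 0, 0], [0, 0, 0], [0, 0, 0], [0, 0, 0]])

```text
time: 19.05
position: [0.4177, 0.2196, 0.2081]
orientation: [0.994, 0.107, 0.002, -0.0]
contact_force: [9.5, 1.8, -4.5]
finger_gap: 0.0236
```

Run:
```python
from h import *
st();cam("top");st();cam("top");st()
```

```text
t 19.05 tip station 0.0853 0.0023 0.0918 F st 9.67 -0.26 -4.51 tau [ 0.3  -1.51 -0.02] gap 0.0236
t 19.1 tip station 0.0853 0.0023 0.0918 F st 11.12 -0.15 -4.92 tau [ 0.3  -1.47 -0.02] gap 0.0231
t 19.15 tip station 0.0853 0.0023 0.0918 F st 11.11 -0.42 -5.63 tau [ 0.32 -1.47 -0.07] gap 0.0234
```

Request:
play_rows(hand=[1, 1, 1, 1, 1, 1, 1], translation=[[0.002, 0, 0], [0.005, 0, 0], [0.009, 0, 0], [0.013, 0, 0], [0.016, 0, 0], [0.016, 0, 0], [0.016, 0, 0]], dr=[[0, 0, 0], [0, 0, 0], [0, 0, 0], [0, 0, 0], [0, 0, 0], [0, 0, 0], [0, 0, 0]])

```text
time: 20.02
position: [0.4322, 0.2229, 0.2077]
orientation: [0.994, 0.108, -0.0, -0.0]
contact_force: [-0.3, 0.3, -2.2]
finger_gap: 0.0237
```

Run:
```python
from h import *
st()
J,K,W=cam("scene"); crop(J,350,70,510,220,5,"pics/s11.png")
I,K,W=cam("top");crop(I,120,90,240,210,5,"pics/t11.png");st()
delta([.467,.228,.325],12.3)
```

```text
t 20.025 tip station 0.1002 0.0025 0.0906 F st -0.25 0.4 -2.2 tau [-0.02  0.11  0.01] gap 0.0237
t 20.125 tip station 0.1002 0.0025 0.0907 F st -0.06 0.66 -1.96 tau [-0.02  0.01  0.  ] gap 0.0232
t 20.125 pos [0.4322 0.2229 0.2077] F [-0.2   0.63 -1.96] gap 0.0232
trans [ 0.0351  0.0025 -0.1173] dr [-0.    0.    0.05]
```

View pics/s11.png

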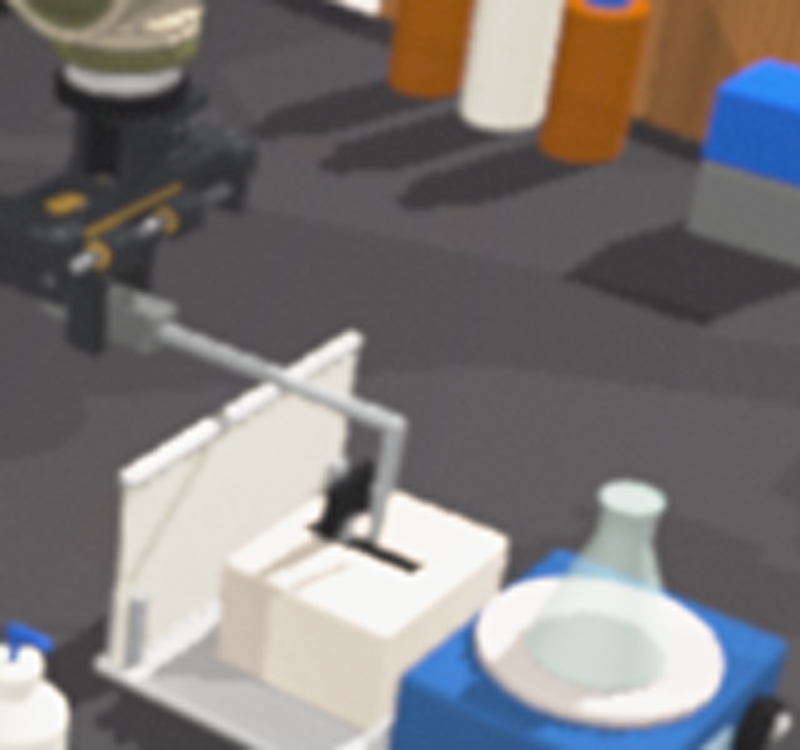

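View pics/t11.png

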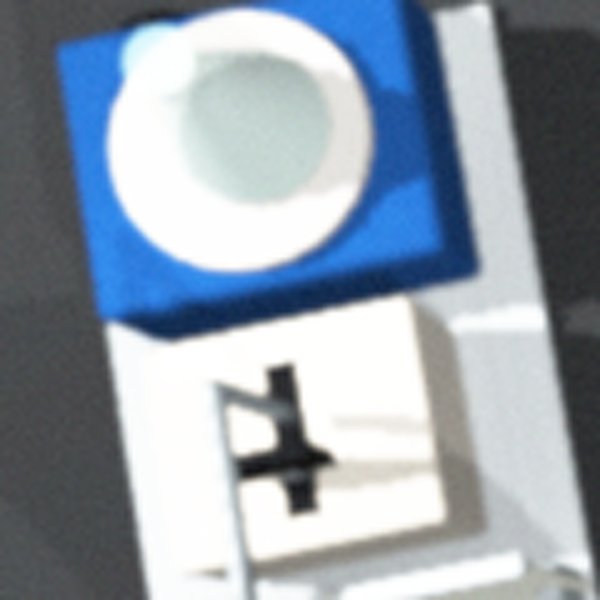

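Request:
play_rows(hand=[1, 1, 1, 1, 1, 1, 1, 1], translation=[[0.002, 0, -0.01], [0.003, 0, -0.025], [0.003, 0, -0.05], [0.003, 0, -0.08], [0.003, 0, -0.105], [0.003, 0, -0.117], [0.003, 0, -0.12], [0.003, 0, -0.12]], dr=[[0, 0, 0], [0, 0, 0], [0, 0, 0], [0, 0, 0], [0, 0, 0], [0, 0, 0], [0, 0, 0], [0, 0, 0]])

```text
time: 21.12
position: [0.4351, 0.2235, 0.3271]
orientation: [0.994, 0.108, -0.001, 0.0]
contact_force: [-0.1, -0.8, -1.9]
finger_gap: 0.0233
```

Run:
```python
from h import *
st()
I,K,W=cam("wrist"); cv2.imwrite("pics/w12.png",I[:,:,::-1])
delta([.4523,-.2100,.325],-6.5)
```

```text
t 21.125 tip station 0.1031 0.0024 0.2099 F st -0.26 -0.74 -1.86 tau [0.02 0.04 0.02] gap 0.0233
t 21.175 pos [0.435  0.2235 0.3269] F [ 0.55 -0.13 -2.11] gap 0.0234
trans [-0.0759  0.4272  0.002 ] dr [1.000e-02 9.000e-02 1.885e+01]
```

View pics/w12.png

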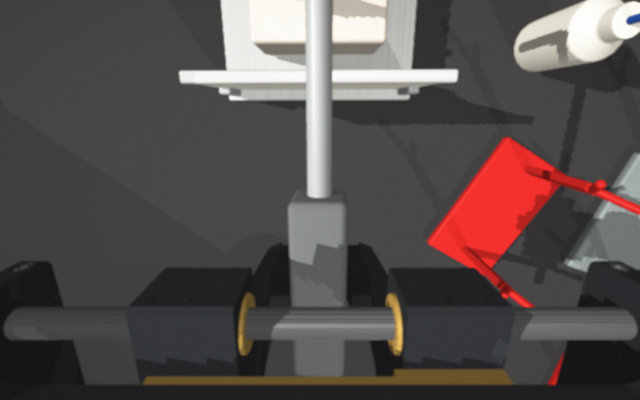

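Request:
play_rows(hand=[1, 1, 1, 1, 1, 1, 1, 1, 1, 1, 1, 1], translation=[[-0.004, 0.02, 0], [-0.011, 0.06, 0], [-0.019, 0.107, 0.0005], [-0.028, 0.156, 0.001], [-0.036, 0.205, 0.001], [-0.045, 0.254, 0.001], [-0.054, 0.303, 0.0015], [-0.063, 0.352, 0.002], [-0.07, 0.392, 0.002], [-0.074, 0.418, 0.002], [-0.076, 0.427, 0.002], [-0.076, 0.427, 0.002]], dr=[[0, 0, 0.9], [0, 0, 2.6], [0, 0, 4.7], [0, 0, 6.9], [0, 0, 9], [0, 0, 11.2], [0, 0, 13.4], [0, 0, 15.5], [0, 0, 17.3], [0, 0, 18.4], [0, 0, 18.85], [0, 0, 18.85]])

```text
time: 22.68
position: [0.4522, -0.2095, 0.3253]
orientation: [0.998, -0.057, -0.0, -0.0]
contact_force: [-0.5, 0.5, -2.1]
finger_gap: 0.0234
```

Run:
```python
from h import *
cam("top")
I,K,W=cam("wrist"); cv2.imwrite("pics/w13.png",I[:,:,::-1])
delta([.4523,-.2100,.1715],-6.5)
```

```text
t 22.775 pos [ 0.4523 -0.2089  0.3256] F [-1.13  1.05 -3.32] gap 0.0233
trans [0.0002 0.0012 0.1541] dr [-0.03  0.02  0.07]
```

View pics/w13.png

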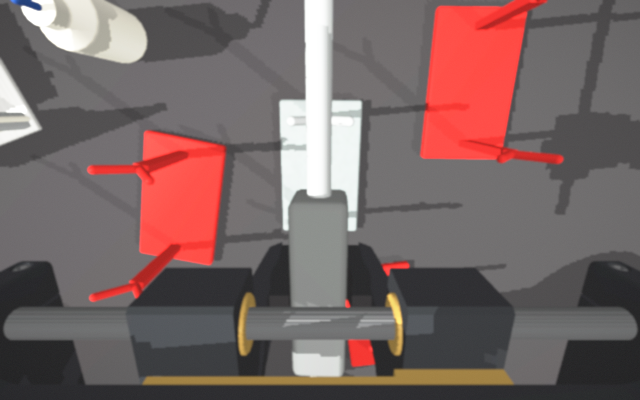

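Request:
play_rows(hand=[1, 1, 1, 1, 1, 1, 1, 1, 1, 1], translation=[[0, 0.001, 0.02], [0, 0.001, 0.05], [0, 0.001, 0.08], [0, 0.001, 0.105], [0, 0.001, 0.125], [0, 0.001, 0.138], [0, 0.001, 0.147], [0, 0.001, 0.152], [0, 0.001, 0.154], [0, 0.001, 0.154]], dr=[[0, 0, 0], [0, 0, 0], [0, 0, 0], [0, 0, 0], [0, 0, 0], [0, 0, 0], [0, 0, 0], [0, 0, 0], [0, 0, 0], [0, 0, 0]])

```text
time: 24.02
position: [0.4523, -0.2109, 0.172]
orientation: [0.998, -0.057, 0.0, 0.0]
contact_force: [0.6, 0.4, -2.5]
finger_gap: 0.0235
```

Run:
```python
from h import *
delta([.4523,-.2100,.1700],-6.5)
I,K,W=cam("wrist"); cv2.imwrite("pics/w14.png",I[:,:,::-1])
delta([.4523,-.2100,.1700],-6.5)
```

```text
t 24.025 pos [ 0.4523 -0.2109  0.172 ] F [ 0.57  0.39 -2.55] gap 0.0235
trans [-0.0001 -0.0009  0.002 ] dr [ 0.01 -0.02 -0.  ]
t 24.075 pos [ 0.4523 -0.2109  0.1721] F [-0.54  0.19 -1.77] gap 0.0236
trans [-0.0001 -0.0009  0.0021] dr [ 0.02 -0.03  0.  ]
```

View pics/w14.png

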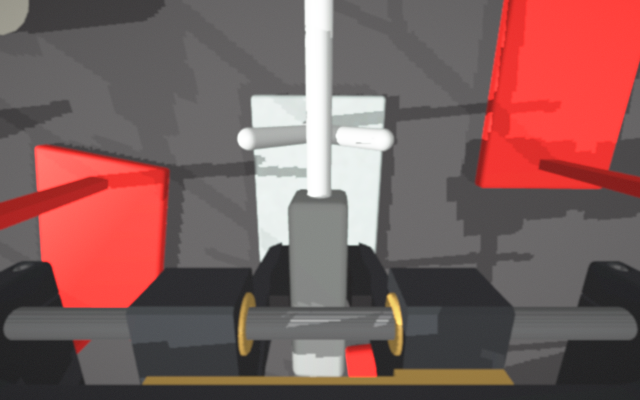

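Request:
play_rows(hand=[1, 1, 1, 1, 1], translation=[[0, -0.001, 0], [0, -0.001, 0.001], [0, -0.001, 0.002], [0, -0.001, 0.002], [0, -0.001, 0.002]], dr=[[0, 0, 0], [0, 0, 0], [0, 0, 0], [0, 0, 0], [0, 0, 0]])

```text
time: 24.7
position: [0.4523, -0.2097, 0.1697]
orientation: [0.998, -0.057, -0.0, -0.0]
contact_force: [0.5, 1.0, -2.4]
finger_gap: 0.0236
```

Run:
```python
from h import *
delta([.4523,-.2100,.1700],-6.5)
```

```text
t 24.7 pos [ 0.4523 -0.2097  0.1697] F [ 0.52  1.02 -2.37] gap 0.0236
trans [ 0.      0.0003 -0.0003] dr [-0.01  0.    0.  ]
```

Request:
play_rows(hand=[1, 1, 0.5, -0.2, -1, -1, -1, -1, -1, -1], translation=[[0, 0, 0.0006], [0, 0, 0.0006], [0, 0, 0.0006], [0, 0, 0.0006], [0, 0, 0.0006], [0, 0, 0.0006], [0, 0, 0.0006], [0, 0, 0.0006], [0, 0, 0.0006], [0, 0, 0.0006]], dr=[[0, 0, 0], [0, 0, 0], [0, 0, 0], [0, 0, 0], [0, 0, 0], [0, 0, 0], [0, 0, 0], [0, 0, 0], [0, 0, 0], [0, 0, 0]])

```text
time: 25.95
position: [0.4523, -0.2098, 0.1691]
orientation: [0.998, -0.057, -0.0, -0.0]
contact_force: [0.3, -0.4, 0.5]
finger_gap: 0.0877
```

Run:
```python
from h import *
delta([.4523,-.2100,.1700],-6.5)
I,K,W=cam("wrist"); cv2.imwrite("pics/w15.png",I[:,:,::-1])
```

```text
t 25.95 pos [ 0.4523 -0.2098  0.1691] F [ 0.28 -0.37  0.5 ] gap 0.0877
trans [ 0.      0.0002 -0.0009] dr [-0.  0.  0.]
```

View pics/w15.png

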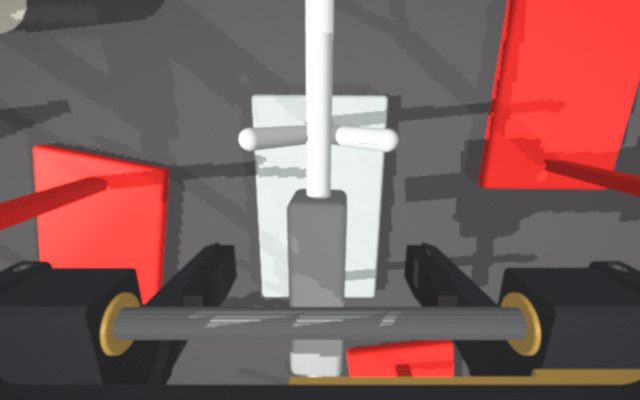

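Hook resting in the forks (handle at u≈318, matching the first picture). Now lift away and back towards the start.

Request:
play_rows(hand=[-1, -1, -1, -1, -1, -1, -1, -1], translation=[[0, 0, -0.005], [0, 0, -0.02], [0, 0, -0.045], [0, 0, -0.08], [0, 0, -0.115], [0, 0, -0.14], [0, 0, -0.15], [0, 0, -0.15]], dr=[[0, 0, 0], [0, 0, 0], [0, 0, 0], [0, 0, 0], [0, 0, 0], [0, 0, 0], [0, 0, 0], [0, 0, 0]])

```text
time: 27.0
position: [0.4523, -0.2098, 0.3194]
orientation: [0.998, -0.057, 0.0, 0.0]
contact_force: [0.3, 0.2, -0.8]
finger_gap: 0.0881
```

Request:
play_rows(hand=[-1, -1, -1, -1, -1, -1, -1], translation=[[-0.02, 0.04, 0], [-0.06, 0.09, 0], [-0.1, 0.14, 0], [-0.14, 0.19, 0], [-0.16, 0.22, 0], [-0.16, 0.22, 0], [-0.16, 0.22, 0]], dr=[[0, 0, 0], [0, 0, 0], [0, 0, 0], [0, 0, 0], [0, 0, 0], [0, 0, 0], [0, 0, 0]])

```text
time: 27.88
position: [0.2688, -0.4096, 0.3184]
orientation: [0.998, -0.057, -0.0, -0.001]
contact_force: [0.1, -0.6, 0.6]
finger_gap: 0.0883
```

Run:
```python
from h import *
st()
I,K,W=cam("top"); cv2.imwrite("pics/t16.png",I[:,:,::-1]); crop(I,340,150,420,310,3.7,"pics/t17.png")
J,K,W=cam("scene"); cv2.imwrite("pics/s16.png",J[:,:,::-1]); crop(J,210,160,290,270,5,"pics/s17.png")
for n,C in(("top",I),("scene",J)):
    A=cv2.imread(f"pics/{n}0.png")[:,:,::-1].astype(int); D=(abs(A-C).max(2)>60).astype(np.uint8)
    k,l,stt,c=cv2.connectedComponentsWithStats(D); print(n,[tuple(map(int,q)) for q in stt[1:] if q[4]>12][:25])
```

```text
t 27.875 tip station -0.205 -0.6459 0.2014 F st 0.01 -0.58 0.63 tau [0.03 0.03 0.06] gap 0.0883
top [(161, 169, 14, 8, 79), (179, 168, 7, 9, 38), (163, 179, 14, 8, 74), (181, 179, 7, 9, 37), (242, 340, 23, 12, 81), (269, 341, 24, 37, 347), (214, 352, 49, 48, 1670), (253, 354, 9, 3, 13), (193, 357, 26, 43, 801), (554, 381, 12, 7, 19), (577, 391, 20, 9, 89), (282, 395, 23, 5, 88), (504, 396, 7, 3, 17)]
scene [(100, 1, 5, 4, 14), (134, 0, 50, 45, 401), (167, 0, 36, 28, 333), (225, 0, 48, 96, 1018), (282, 0, 7, 5, 19), (110, 2, 12, 12, 71), (78, 10, 13, 7, 38), (255, 13, 6, 24, 69), (92, 15, 29, 9, 83), (80, 16, 10, 4, 15), (278, 18, 6, 10, 27), (41, 26, 124, 106, 5127), (280, 29, 12, 39, 144), (73, 34, 19, 16, 69), (258, 40, 6, 15, 39), (44, 55, 7, 6, 16), (290, 72, 30, 37, 281), (290, 91, 10, 8, 34), (283, 97, 17, 36, 257), (266, 99, 19, 6, 63), (93, 105, 18, 5, 33), (265, 119, 34, 20, 120), (306, 123, 9, 10, 16), (94, 124, 9, 4, 20), (102, 130, 6, 5, 23)]
```

View pics/t16.png

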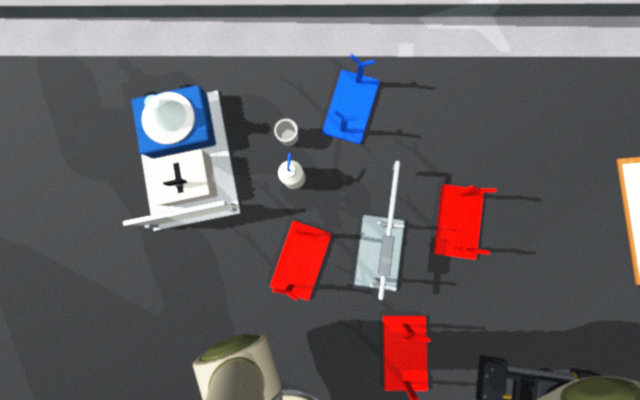

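View pics/s17.png

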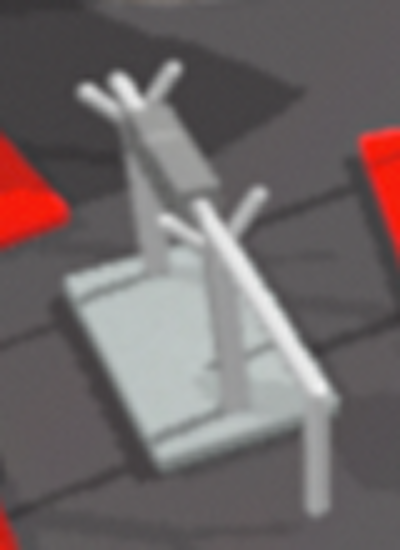

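View pics/s16.png

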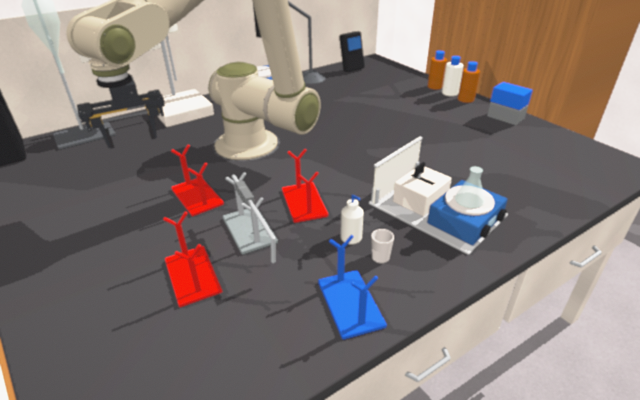

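View pics/t17.png

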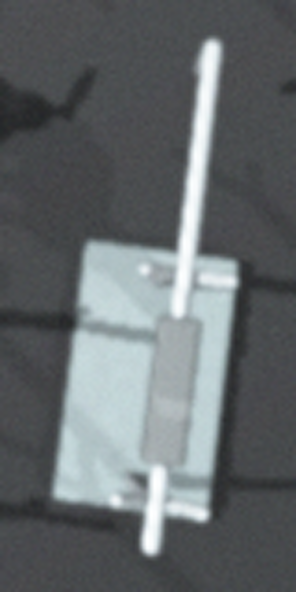

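Run:
```python
from h import *
print(ticket.hand_in())
```

```text
the job is handed in; nothing more can be done
None
```

I pulled the lever to its stop with the hook, held it there, and laid the hook back in the grey cradle. I handed the job in at about 28 s of the 72 s allowed, and the hand-in reported no verdict.

**Pull and hold:** The lever slid at about 3 N and stopped dead after roughly 20–23 mm of travel. That is slightly under the stated minimum of 24 mm, within my measuring error. I then held it at about 9–11 N for over 5 s, with no reading above 11.2 N.

**Screen:** The rod passed about 17 mm above the screen by the measured poses, and no force reading pointed to a touch.

**Final checks:**
- **Lever:** It stayed at its stop after the hook was backed off 15 mm and lifted away.
- **Flask, bottle and beaker:** The top pictures from before and after differ only at the lever and the arm.
- **Hook:** It lies in the forks with its handle and rod where they were. The one disagreement is that its leg now hangs about 4° rolled around the rod compared with the start, closer to vertical. I left it that way.
- **Robot:** The gripper is open, well clear, and touching nothing.

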